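Swing the oil-feed boom over the turbo core and lock it

ROBOT

A 6-joint arm with a two-finger parallel gripper is mounted at the origin on the work surface. World frame = base frame: x ahead of the robot, y to its left, z up, the work surface at z = 0. Lengths are in m, angles in rad, forces in N, time in s.
With the tool pointing down it reaches from about 0.35 to 0.975 m from the base axis. Payload 4.9 kg.
Tool frame: the origin (TCP) lies at the very end of the fingers, on their centre line; the grasp point (between the pads) lies 19 mm behind it; z points along the fingers, y is the direction in which the jaws open and shut (so a half turn about z gives the same grasp; the last joint's range is limited). The gripper opens to 85 mm and grips with 20 to 120 N. Pads are 22 mm wide; open, the fingers measure 114 mm over their backs; the gripper's body (76 mm by 85 mm) begins 54 mm behind the grasp point. The pads swing forward as they close: fully open they stand 13 mm farther back than shut.
Start: joints at [1.12, 0.053, 1.613, -0, 1.476, -0.119], TCP at [0.204, 0.591, 0.205] pointing down, gripper open.
Joint ranges: [-3.01, 3.01], [-1.01, 2.22], [0.06, 2.58], [-1.02, 4.17], [0.09, 2.62], [-3.14, 3.14]. Speed limits (rad/s): [2.57, 2.57, 3.14, 3.14, 3.14, 3.14].

INTERFACE

Orientations are given as a unit quaternion [w, x, y, z].
In Python, from workcell import state, camera, job_done, search_frame, cut_out gives the robot as it stands.
- The arm moves only by the tool jog_arm, never from a script. Its argument "targets" is a list that holds one entry, the list of rows, each a list of 7 numbers: the shift along the world's x, y, z in mm, then the turn, a rotation vector about the world's x, y, z in degrees, then the finger opening in mm, from 0 to 85.4. A call has exactly 5 rows; each row is the pose to reach, as a shift and turn from the pose commanded when the call began; what a row does not reach only later rows make up. A row lasts 1/10 s, in which the tool goes at most 50 mm and 8.59 degrees, less where a joint would pass 70% of its speed; a pose out of reach is approached as far as the arm can. A call with a gripper value outside its range is refused whole. The fingers move at their own pace and stop on an object; "squeeze" is the grip in N (left out, the last holds). Time passes only in rows, so rows that repeat a pose let the fingers close, or fill a call up. It gives the time, the measured TCP pose, the force and the opening at its end, in the units of the state.
- state(): the state, without advancing time (a new reading comes with each control period).
- camera(name): name is "scene" or "top"; returns a dict with "img" (480x640x3 uint8, red, green, blue), "K" (3x3 intrinsics, pixels), "R" (3x3) and "t" (3): a world point X has camera coordinates R X + t. Camera axes: x right, y down, z forward; pixel columns grow to the right and rows downward; lengths in m; the calibration is good to about 2 mm. A picture is of the moment at which its call begins. There is no depth.
- job_done(): hands the job in, once; it reports no verdict.
Trained networks look in the newest picture that a camera, given by its name, has taken for a name from the list of things; names that differ only in an ending like _2 or _b are one class to them, and where a whole thing is asked for, a point or a joint stands for the part that bears it (a point fixed in the world has none). Each returns a list of dicts, best first, with "p" (0 to 1); they miss things now and then, are a little off and sometimes report something else, mostly with a low value. They report only what shows in the picture. A call takes as long as a camera call.
- search_frame(camera, name): "point" ([column, row] in pixels, amid what is visible of it).
- cut_out(camera, name): "mask" (480x640 bool, what is visible of it) and "point" ([column, row] in pixels, amid what is visible of it).
The state is a dict: "time": time; "joint_positions": joint angles; "dq": joint speeds; "tau": joint torques, N m; "tool_pos": TCP position; "eef_rot": TCP orientation; "contact_force": force on the tool from outside, world axes, zero at the start; "torque": the same for the moment, N m; "grip_width": opening from 0.0 (shut) to 1.0 (fully open).
Only numpy, scipy, OpenCV 4.12 (cv2) and the standard library are available. Lean on these libraries where they do the work, as an engineer would, in place of code of your own. Each camera call takes 0.05 s, during which the arm holds its last target. There are 200 camera calls.

TASK

Bring the oil-feed boom round from its parked position to the turbo core and lock it there with its nozzle over the core's oil inlet: pull up the T-handled lock plunger on the boom's tail and twist it so that it stays out when let go, swing the boom across by its upright handle, then twist the plunger back so that its pin drops fully home in that station's index hole. Do not knock the core or shift the loose parts lying about.

Things in the scene. Friction and masses are not known exactly. Their poses are not given: they have to be found in the camera images.
- pivot (a point): The boom's vertical pivot axis (centre of the round pillar), at the height of the boom's underside, 145 mm above the table. The pillar stands on a steel bed plate (350 x 470 x 12 mm) fixed to the table and is topped by a steel index disc, 160 mm across, its top at 143 mm.
- boom (a joint): Boom angle about the pivot, rad: 0 parked (pointing roughly at the robot), growing anticlockwise seen from above; end stops at -1.72 and 1.72. Index holes at 0 (parked) and at the four stations, -1.571, -0.785, 0.785, 1.571. Stays where it is left; 2 to 3 N at the handle swings it. Locked (0.02 rad of play) while the pin is in a hole.
- nozzle (a point): Lower tip of the small brass nozzle under the boom's outer end, 170 mm from the pivot axis, 127 mm above the table. The boom is a cast arm 34 mm wide, top at 159 mm; fittings over the nozzle reach up to 187 mm. With the pin in a station's hole the nozzle stands over that station's centre.
- handle (a point): Centre of the boom's upright black handle: a vertical round grip 25 mm in diameter, from 175 to 217 mm above the table (this point at 196 mm), on a 12 mm stem, 125 mm from the pivot axis towards the nozzle. Free air round it down to 170 mm. It is fixed to the boom and slips round between fingers.
- tee_bar (a point): Centre of the T handle of the lock plunger, on the boom's tail, 60 mm from the pivot axis, opposite to the nozzle. Black bar 46 mm long, 12 mm wide, 20 mm tall; x axis along the bar, z up. At home its centre is 202 mm above the table, top 212, underside 192; the slotted steel sleeve below (20 x 25 mm) has its top at 187 mm: fingers have 25 mm from the bar's top down to it.
- thandle: The same T handle as a solid; its origin lies on the plunger's axis, 57 mm below the bar's centre.
- plunger (a joint): How far the plunger is pulled up, m: 0 = pin fully home in a hole, 0.017 = top stop. A spring pulls it down, 8 N at home, 12 N at 0.013. At 0.010 the pin clears the disc. Let down between holes it rides on the disc at about 0.010 and snaps home when the boom comes within about 0.04 rad of a hole. Twisted out, it rests on its sleeve at about 0.0125.
- tee (a joint): Twist of the T handle relative to the boom, rad, anticlockwise from above: 0 = bar along the boom. It turns either way up to 1.6, but only while pulled above 0.013 m. Let go when twisted 0.7 or more it stays out; turned back within about 0.25 of 0 and let down, its cross pin falls into the sleeve's slot, turns it fully to 0 and the spring pulls the plunger down.
- inlet (a point): Oil inlet of the turbo core: the hole in the flat flange on the core's top, 117 mm above the table, on the core's middle. The core (grey iron bearing housing with a finned wheel at each end, 130 mm long overall, 82 mm across) is bolted on a pedestal at one of the four stations, turned any way round; the other three stations carry only low pedestals, 40 to 65 mm high.
- wheel: Loose aluminium compressor wheel, 52 mm across, 30 mm tall, standing on one of the three coreless pedestals; origin at its underside. Leave alone.
- vband: Loose thin steel clamp ring, 72 mm across, 12 mm tall, lying on the bed under the parked nozzle; origin at its underside. Leave alone.
- spanner: Loose steel spanner on the right-hand mat. Leave alone.
- driver: Loose screwdriver on the left-hand mat. Leave alone.
- volute: Loose cast aluminium compressor housing (a scroll about 120 mm across, 66 mm tall) on the left-hand mat. Leave alone.
- oilcan: Loose plain can, 60 mm across, 150 mm tall, on the right-hand mat. Leave alone.
- nutcup: Loose steel bowl, 70 mm across, 45 mm tall, on the right-hand mat. Leave alone.
- core: The turbo core with its pedestal; origin on the bed straight below the inlet (12 mm above the table). Fixed. Do not knock it.

How it is judged:
By the outcome, as a careful person would: the job done as asked, in the order asked, and still so for the second after the job is handed in, with the robot touching nothing.
It also fails if it takes over 64 s, if anything falls off the work surface, if the arm or the gripper's body presses on something with over 40 N, if the wrist force passes 120 N, or if a joint passes its speed limit or range.

## Working session

There is one attempt and no reset: what is moved stays moved. The work goes in short steps, Python scripts to look and compute and a tool call to move; the robot and the scene stay as the last step left them, time stands still between calls to the robot, and variables do not carry over. Pictures are saved under pics/ and viewed, about 8 in all and at most 12, crops included, and the job is handed in when it is done.

Besides the shell and the picture viewer there is one more tool, called after "Request:" by a JSON object that holds its "api" and its "payload". jog_arm: Moves the arm, as the interface text tells. Its arguments: {"type":"object","properties":{"targets":{"type":"array"},"squeeze":{"type":"number"}},"required":["targets"]}

```bash
mkdir -p pics
cat > h.py <<'E'
import numpy as np, cv2
from workcell import state, camera, job_done, search_frame, cut_out
def ray(c,px,z):
    K,R,t=[np.array(c[k],float) for k in "KRt"]
    d=R.T@np.linalg.solve(K,[px[0],px[1],1]); o=-R.T@t
    return o+d*(z-o[2])/d[2]
def proj(c,X):
    K,R,t=[np.array(c[k],float) for k in "KRt"]
    p=K@(R@np.array(X)+t); return p[:2]/p[2]
def save(c,n,crop=None,s=1):
    im=c["img"][:,:,::-1]
    if crop: im=im[crop[1]:crop[3],crop[0]:crop[2]]
    cv2.imwrite("pics/"+n,cv2.resize(im,None,fx=s,fy=s,interpolation=cv2.INTER_CUBIC))
E
python3 - <<'E'
from h import *
s=state(); print(s)
Z=dict(handle=.196,tee_bar=.202,nozzle=.127,inlet=.117,pivot=.145,wheel=.07,core=.08,vband=.018,oilcan=.075,volute=.03,nutcup=.02)
for n in("top","scene"):
    c=camera(n); save(c,n+"0.png"); print(n,(-np.array(c["R"]).T@np.array(c["t"])).round(3))
    for k,z in Z.items():
        for r in search_frame(n,k)[:2]: print(k,np.round(r["p"],2),np.round(r["point"]),ray(c,r["point"],z).round(3))
E
```

```text
{'time': 0.0, 'joint_positions': array([ 1.11999468e+00,  5.33651747e-02,  1.61431695e+00,  3.12888969e-05,
        1.47601098e+00, -1.19022285e-01]), 'dq': array([-0.00031732, -0.00202738, -0.00081162,  0.00154055,  0.00017803,
        0.00065937]), 'tau': array([ 9.17788602e-04, -3.93696356e+01, -3.70175171e+01, -2.69451175e-05,
        7.23664052e-03,  8.48979852e-06]), 'tool_pos': array([0.20327933, 0.59028785, 0.20334423]), 'eef_rot': array([-3.10133623e-04,  1.65131250e-01,  9.86271041e-01, -1.00350582e-03]), 'contact_force': array([0.27844943, 0.55188575, 0.0817747 ]), 'torque': array([ 0.02863373, -0.00423824, -0.00976288]), 'grip_width': 0.9957388119396139}
top [ 0.302 -0.018  1.379]
handle 0.97 [301. 233.] [0.539 0.01  0.196]
tee_bar 0.67 [309. 190.] [ 0.65  -0.012  0.202]
nozzle 0.3 [161. 213.] [0.61  0.387 0.127]
inlet 0.71 [365. 233.] [ 0.552 -0.163  0.117]
pivot 0.62 [300. 255.] [0.489 0.013 0.145]
wheel 0.54 [347. 274.] [ 0.446 -0.115  0.07 ]
core 0.94 [364. 232.] [ 0.562 -0.163  0.08 ]
vband 0.64 [283. 295.] [0.395 0.066 0.018]
vband 0.63 [308. 191.] [ 0.7   -0.009  0.018]
oilcan 0.92 [467. 204.] [ 0.642 -0.46   0.075]
oilcan 0.65 [132. 281.] [0.434 0.475 0.075]
volute 0.55 [163. 213.] [0.635 0.412 0.03 ]
nutcup 0.56 [365. 231.] [ 0.577 -0.173  0.02 ]
nutcup 0.55 [491. 243.] [ 0.539 -0.54   0.02 ]
scene [1.298 0.278 1.046]
handle 0.87 [330. 247.] [0.588 0.022 0.196]
inlet 0.6 [262. 253.] [ 0.604 -0.146  0.117]
inlet 0.25 [149. 238.] [ 0.662 -0.429  0.117]
pivot 0.78 [338. 284.] [0.641 0.064 0.145]
wheel 0.68 [304. 230.] [ 0.455 -0.101  0.07 ]
core 0.61 [261. 250.] [ 0.566 -0.172  0.08 ]
core 0.28 [340. 285.] [0.597 0.053 0.08 ]
vband 0.65 [362. 238.] [0.378 0.038 0.018]
oilcan 0.62 [149. 238.] [ 0.634 -0.463  0.075]
oilcan 0.33 [302. 231.] [ 0.464 -0.101  0.075]
volute 0.9 [489. 361.] [0.636 0.424 0.03 ]
nutcup 0.55 [154. 215.] [ 0.517 -0.54   0.02 ]
nutcup 0.17 [263. 253.] [ 0.529 -0.191  0.02 ]
```

Run:
```python
from h import *
for n,cr in(("top",(220,150,420,310)),("scene",(220,180,420,330))):
    im=cv2.imread(f"pics/{n}0.png")[cr[1]:cr[3],cr[0]:cr[2]]
    cv2.imwrite(f"pics/{n}0c.png",cv2.resize(im,None,fx=4,fy=4,interpolation=cv2.INTER_CUBIC))
```

```text
(no output)
```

View pics/top0c.png

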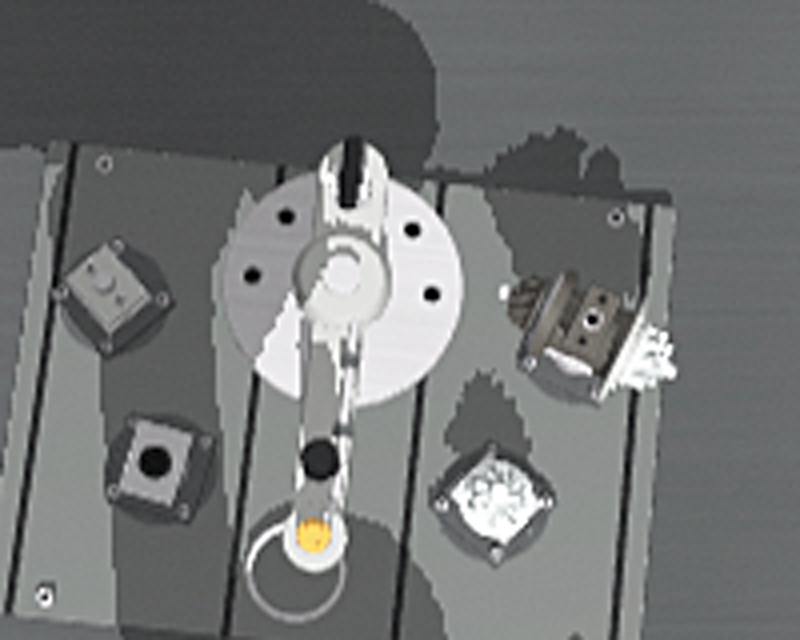

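View pics/scene0c.png

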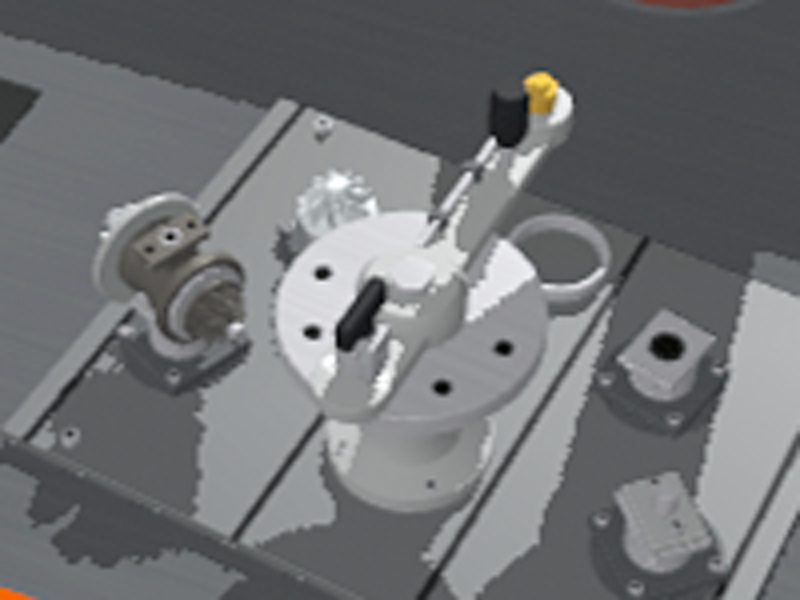

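Top crop (÷4, +220/+150): handle cap at about (300,265), tee bar at (307.8,193), inlet at (368,230), and the core is the +90° station. Scene crop: tee bar at about (310,258.5), handle at (347,209.5), inlet at (262.8,239). The network's handle hit was on the boom's middle, so I'm fitting from these pixels instead.

```bash
cat >> h.py <<'E'
def fit(cs,obs):
    # obs: (cam, px, radial, height, angle offset); solve pivot xy and boom direction a
    from scipy.optimize import least_squares
    P=lambda v,r,z,o:[v[0]+r*np.cos(v[2]+o),v[1]+r*np.sin(v[2]+o),z]
    f=lambda v:np.concatenate([proj(cs[c],P(v,r,z,o))-np.array(p) for c,p,r,z,o in obs])
    s=least_squares(f,[.6,0,np.pi],loss="soft_l1"); return s.x,f(s.x).reshape(-1,2),P
E
python3 - <<'E'
from h import *
cs={n:camera(n) for n in("top","scene")}
obs=[("top",(300,265),.125,.217,0),("top",(307.8,193),-.06,.212,0),("top",(368,230),.17,.117,np.pi/2),
("scene",(310,258.5),-.06,.202,0),("scene",(347,209.5),.125,.196,0),("scene",(262.8,239),.17,.117,np.pi/2)]
v,r,P=fit(cs,obs); print(v,np.degrees(v[2])); print(r.round(1))
for n,a,o in(("handle",.125,0),("tee",-.06,0),("inlet",.17,np.pi/2),("handle_end",.125,np.pi/2),("tee_end",-.06,np.pi/2)): print(n,np.round(P(v,a,0,o),4))
for n,i in(("top",2),("scene",5)): print("inlet",n,ray(cs[n],obs[i][1],.117))
for n,i in(("top",1),("scene",3)): print("tee",n,ray(cs[n],obs[i][1],obs[i][3]))
for n,i in(("top",0),("scene",4)): print("handle",n,ray(cs[n],obs[i][1],obs[i][3]))
E
```

```text
[5.79799546e-01 4.61966955e-04 3.03012691e+00] 173.61348327485229
[[-0.9 -0.6]
 [-0.8 -0.3]
 [-0.6 -0. ]
 [-0.4 -1. ]
 [-0.2 -1.8]
 [-1.  -0.3]]
handle [0.4556 0.0144 0.    ]
tee [ 0.6394 -0.0062  0.    ]
inlet [ 0.5609 -0.1685  0.    ]
handle_end [ 0.5659 -0.1238  0.    ]
tee_end [0.5865 0.0601 0.    ]
inlet top [ 0.56079294 -0.16998712  0.117     ]
inlet scene [ 0.56089996 -0.16576294  0.117     ]
tee top [ 0.63866222 -0.00836328  0.212     ]
tee scene [ 0.64165937 -0.00434681  0.202     ]
handle top [0.45412277 0.01223737 0.217     ]
handle scene [0.46132817 0.01689173 0.196     ]
```

Request:
{"api": "jog_arm", "payload": {"targets": [[[20,-30,30,0,0,3,85],[50,-70,55,0,0,6,85],[80,-110,60,0,0,9,85],[109,-149,60,0,0,12.6,85],[138,-188,60,0,0,12.6,85]]], "squeeze": 40}}

```text
time: 1.8
tool_pos: [0.3408, 0.4039, 0.2656]
eef_rot: [0.001, 0.055, 0.998, 0.001]
contact_force: [0.6, 0.2, -0.9]
grip_width: 0.997
```

Request:
{"api": "jog_arm", "payload": {"targets": [[[29,-39,0,0,0,0,85],[58,-78,0,0,0,0,70],[87,-118,0,0,0,0,50],[116,-158,0,0,0,0,40],[145,-198,0,0,0,0,40]]]}}

```text
time: 2.3
tool_pos: [0.4857, 0.2055, 0.2649]
eef_rot: [0.0, 0.056, 0.998, 0.0]
contact_force: [0.6, 0.4, 0.0]
grip_width: 0.467
```

Request:
{"api": "jog_arm", "payload": {"targets": [[[29,-39,0,0,0,0,40],[58,-78,0,0,0,0,40],[87,-118,0,0,0,0,40],[116,-158,0,0,0,0,40],[152,-211,0,0,0,0,40]]]}}

```text
time: 2.8
tool_pos: [0.6299, 0.0061, 0.2647]
eef_rot: [0.0, 0.056, 0.998, 0.0]
contact_force: [1.2, 1.4, 0.5]
grip_width: 0.468
```

Request:
{"api": "jog_arm", "payload": {"targets": [[[0,0,0,0,0,0,40],[0,0,-25,0,0,0,40],[0,0,-50,0,0,0,40],[0,0,-66,0,0,0,40],[0,0,-74,0,0,0,40]]]}}

```text
time: 3.3
tool_pos: [0.6277, 0.0085, 0.1883]
eef_rot: [-0.002, 0.056, 0.998, 0.0]
contact_force: [0.9, 0.5, 0.3]
grip_width: 0.469
```

Run:
```python
from h import *
s=state(); print(s["tool_pos"],s["contact_force"])
c=camera("scene"); p=proj(c,s["tool_pos"]); x,y=map(int,p); save(c,"s1.png",(x-60,y-60,x+60,y+40),5)
print(p, x-60,y-60)
```

```text
[0.6277071  0.00845939 0.18832488] [0.89575706 0.50132484 0.32751603]
[317.83061737 259.68744986] 257 199
```

View pics/s1.png

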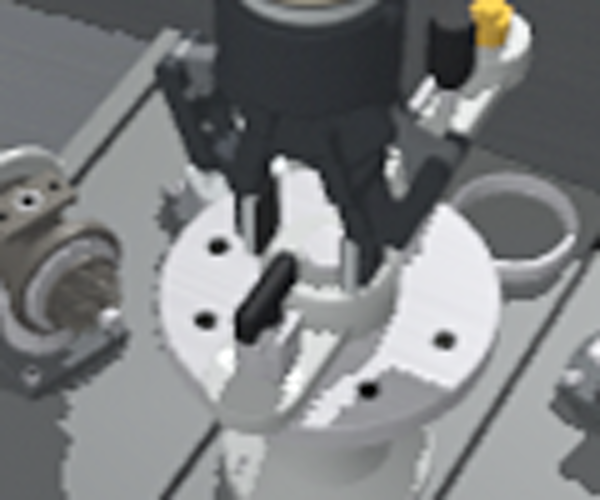

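The gripper is about 15 mm short in y and 11 mm in x, because the oversized last row was clipped. The bar is between the fingers, so I correct sideways and then grip.

Request:
{"api": "jog_arm", "payload": {"targets": [[[0,-7,1,0,0,0,40],[2,-14,2,0,0,0,40],[8,-14.5,2,0,0,0,40],[11.5,-14.5,2,0,0,0,40],[11.5,-14.5,2,0,0,0,0]]], "squeeze": 50}}

```text
time: 3.85
tool_pos: [0.6412, -0.0067, 0.1932]
eef_rot: [0.001, 0.056, 0.998, 0.0]
contact_force: [0.6, -0.2, -0.8]
grip_width: 0.307
```

Request:
{"api": "jog_arm", "payload": {"targets": [[[0,0,0,0,0,0,0],[0,0,0,0,0,0,0],[0,0,0,0,0,0,0],[0,0,0,0,0,0,0],[0,0,0,0,0,0,0]]]}}

```text
time: 4.35
tool_pos: [0.6403, -0.0065, 0.1926]
eef_rot: [-0.0, 0.056, 0.998, 0.0]
contact_force: [-0.5, -0.4, -0.1]
grip_width: 0.004
```

Run:
```python
from h import *
s=state(); print(s["tool_pos"],s["contact_force"],s["grip_width"])
c=camera("scene"); save(c,"s2.png",(257,199,377,299),4)
c2=camera("top"); save(c2,"t2.png",(250,150,370,250),4)
a,b=cv2.imread("pics/s2.png"),cv2.imread("pics/t2.png"); cv2.imwrite("pics/m2.png",cv2.resize(np.vstack([a,b]),None,fx=.75,fy=.75))
```

```text
[ 0.64032958 -0.00651767  0.19255419] [-0.53277408 -0.43125106 -0.06592584] 0.0037370763491736294
```

View pics/m2.png

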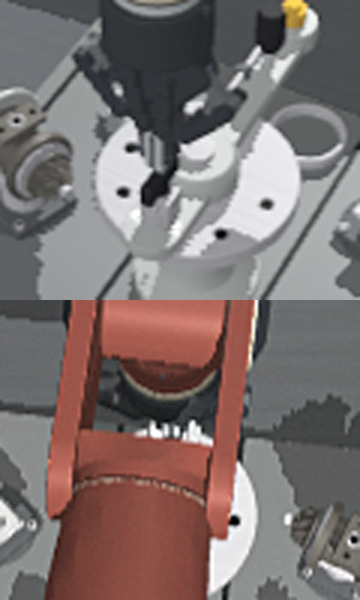

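Run:
```python
from h import *
s=state(); c=camera("scene")
tp=s["tool_pos"]; print("tcp px",proj(c,tp), "20 up",proj(c,tp+[0,0,.02]),"60up",proj(c,tp+[0,0,.06]))
d=np.array([np.cos(3.0301),np.sin(3.0301),0])
for k in(-.023,0,.023): print(proj(c,np.array([.6394,-.0062,.212])+k*d),proj(c,np.array([.6394,-.0062,.192])+k*d))
im=c["img"][:,:,::-1][220:290,270:350]; im=cv2.resize(im,None,fx=9,fy=8.5,interpolation=cv2.INTER_NEAREST)
cv2.imwrite("pics/z3.png",im)
```

```text
tcp px [309.33280454 260.5592429 ] 20 up [309.22845888 254.62467317] 60up [309.01107882 242.26136972]
[304.36212936 261.69874603] [304.53326526 267.60652401]
[309.56327365 254.53998444] [309.66307295 260.47060228]
[314.6367024  247.55700819] [314.66857331 253.50760074]
```

View pics/z3.png

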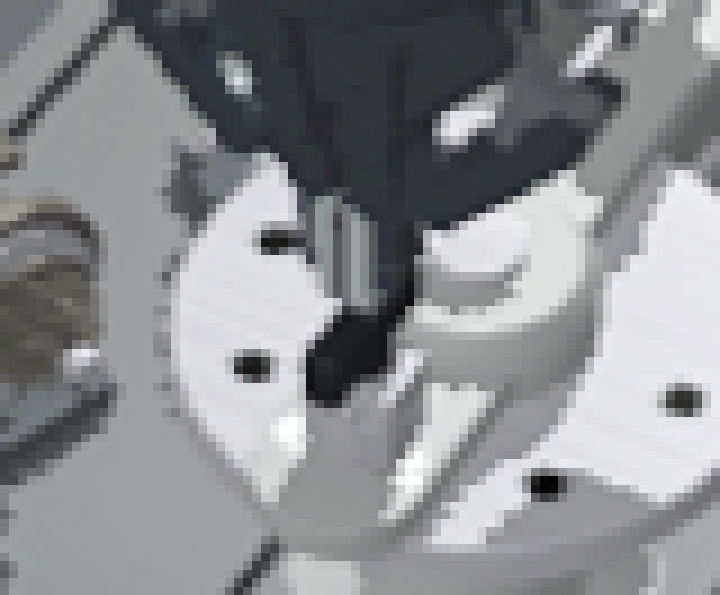

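Request:
{"api": "jog_arm", "payload": {"targets": [[[0,0,2,0,0,0,0],[0,0,4,0,0,0,0],[0,0,6,0,0,0,0],[0,0,6,0,0,0,0],[0,0,6,0,0,0,0]]]}}

```text
time: 5.0
tool_pos: [0.6405, -0.0066, 0.1988]
eef_rot: [0.0, 0.056, 0.998, -0.0]
contact_force: [0.6, -1.6, 0.2]
grip_width: 0.002
```

Run:
```python
from h import *
s=state(); c=camera("scene")
print(s["tool_pos"],proj(c,s["tool_pos"]))
for n in("tee_bar","thandle"):
    for r in cut_out("scene",n)[:2]: 
        y,x=np.nonzero(r["mask"]); print(n,r["p"],r["point"],x.min(),x.max(),y.min(),y.max(),len(x))
im=c["img"][:,:,::-1][220:290,270:350]; im=cv2.resize(im,None,fx=9,fy=8.5,interpolation=cv2.INTER_NEAREST)
im=cv2.convertScaleAbs(np.power(im/255.,.5)*255)
cv2.imwrite("pics/z4.png",im)
```

```text
[ 0.64049121 -0.00660764  0.1987726 ] [309.26598879 258.77977608]
thandle 0.46 [310.8, 257.4] 304 316 252 266 111
```

View pics/z4.png

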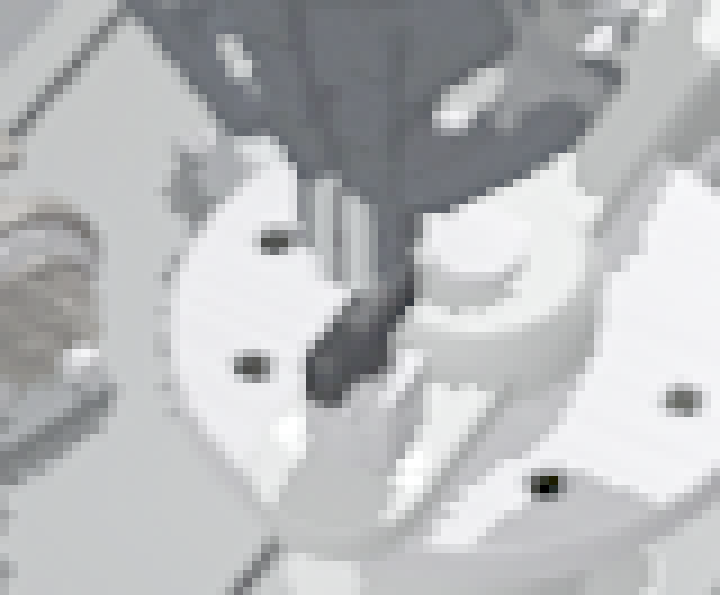

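The shut fingertips appear above the bar, about 15 mm higher than the reported TCP. I'll check that with a gentle downward touch.

Request:
{"api": "jog_arm", "payload": {"targets": [[[0,0,-3,0,0,0,0],[0,0,-6,0,0,0,0],[0,0,-8,0,0,0,0],[0,0,-9,0,0,0,0],[0,0,-9,0,0,0,0]]]}}

```text
time: 5.65
tool_pos: [0.6402, -0.0066, 0.1892]
eef_rot: [-0.0, 0.056, 0.998, 0.0]
contact_force: [0.0, -0.1, 0.1]
grip_width: 0.003
```

Run:
```python
from h import *
P=[np.array([.2033,.5903,.2033]),np.array([.2033,.5903,.2033])]
n0=[]
for n in("top","scene"):
    c=camera(n); im=cv2.imread(f"pics/{n}0.png"); p=proj(c,P[0]); print(n,p)
    # finger axis: tcp up 54+19 mm; jaws +-42 mm along tool y
    R=4; x,y=np.clip(p.astype(int),[50,50],[589,429])
    cr=cv2.resize(im[y-50:y+50,x-50:x+50],None,fx=R,fy=R,interpolation=cv2.INTER_CUBIC)
    ty=np.array([.3257,.9455,0])
    for q,col in((P[0],(0,0,255)),(P[0]+.0425*ty+[0,0,.013],(0,255,0)),(P[0]-.0425*ty+[0,0,.013],(0,255,0))):
        u=(proj(c,q)-[x-50,y-50])*R; cv2.circle(cr,tuple(map(int,u)),3,col,1)
    n0.append(cr)
    if n=="scene":
        s=state(); im=c["img"][:,:,::-1]; cr=cv2.resize(im[215:295,265:345],(400,400),interpolation=cv2.INTER_CUBIC)
        u=(proj(c,s["tool_pos"])-[265,215])*5; cv2.circle(cr,tuple(map(int,u)),3,(0,0,255),1); n0.append(cr)
cv2.imwrite("pics/m5.png",cv2.resize(np.hstack(n0),None,fx=.66,fy=.66))
```

```text
top [ 56.70458242 373.39020028]
scene [604.80903322 200.5525217 ]
```

View pics/m5.png

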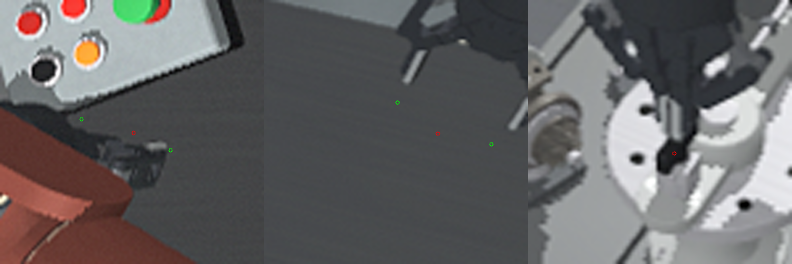

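Request:
{"api": "jog_arm", "payload": {"targets": [[[0,1.5,0,0,0,0,0],[0,3,0,0,0,0,0],[0,4.5,0,0,0,0,0],[0,6,0,0,0,0,0],[0,6,0,0,0,0,0]]]}}

```text
time: 6.25
tool_pos: [0.6404, -0.0003, 0.1896]
eef_rot: [0.0, 0.056, 0.998, 0.0]
contact_force: [-0.1, 0.3, -0.7]
grip_width: -0.001
```

Request:
{"api": "jog_arm", "payload": {"targets": [[[0,-6,-1,0,0,0,0],[0,-6,-3,0,0,0,0],[0,-6,-5,0,0,0,0],[0,-6,-7,0,0,0,0],[0,-6,-8,0,0,0,0]]]}}

```text
time: 6.75
tool_pos: [0.6412, -0.007, 0.1851]
eef_rot: [0.001, 0.056, 0.998, -0.0]
contact_force: [-5.5, -1.3, 13.5]
grip_width: 0.002
```

Run:
```python
from h import *
s=state(); c=camera("scene"); print(s["tool_pos"],s["contact_force"],proj(c,s["tool_pos"]))
im=c["img"][:,:,::-1][225:285,280:350]; im=cv2.resize(im,None,fx=10,fy=10,interpolation=cv2.INTER_CUBIC)
im=cv2.convertScaleAbs(np.power(im/255.,.45)*255)
cv2.imwrite("pics/z6.png",im)
```

```text
[ 0.64117722 -0.00704576  0.18514377] [-5.48396569 -1.34183649 13.5050276 ] [309.03368991 262.93099628]
```

View pics/z6.png

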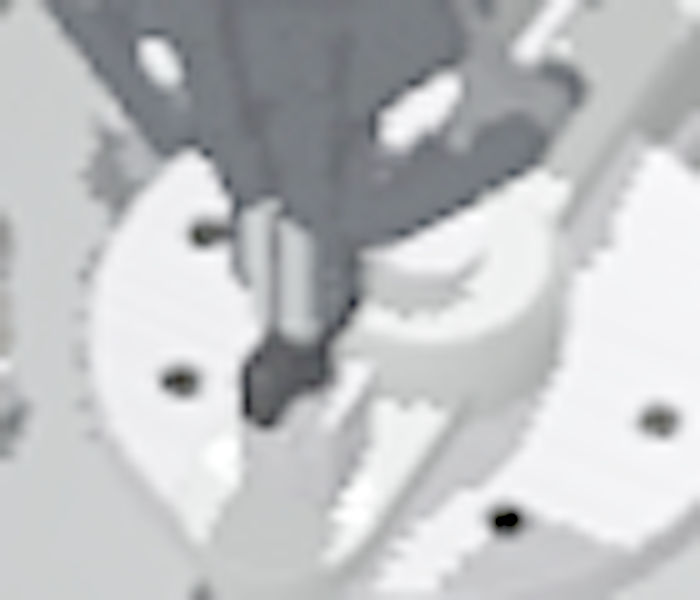

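Contact came at a reading of about 0.187, which is about 25 mm above where the bar top should put it if the tool reading is right. I'll reopen, straddle, go about 13 mm below contact and close: the width will tell bar (12 mm) from sleeve (20–25 mm).

Request:
{"api": "jog_arm", "payload": {"targets": [[[0,0,25,0,0,0,0],[0,0,35,0,0,0,40],[0,0,35,0,0,0,40],[0,0,35,0,0,0,40],[0,0,35,0,0,0,40]]]}}

```text
time: 7.3
tool_pos: [0.6397, -0.0065, 0.215]
eef_rot: [-0.001, 0.056, 0.998, 0.0]
contact_force: [-0.7, -0.2, 0.3]
grip_width: 0.473
```

Request:
{"api": "jog_arm", "payload": {"targets": [[[0,0,-15,0,0,0,40],[0,0,-30,0,0,0,40],[0,0,-38,0,0,0,40],[0,0,-44,0,0,0,40],[0,0,-44,0,0,0,0]]], "squeeze": 40}}

```text
time: 7.8
tool_pos: [0.6395, -0.0065, 0.1706]
eef_rot: [-0.001, 0.056, 0.998, 0.0]
contact_force: [-0.1, -0.0, 0.1]
grip_width: 0.314
```

Request:
{"api": "jog_arm", "payload": {"targets": [[[0,0,0,0,0,0,0],[0,0,0,0,0,0,0],[0,0,0,0,0,0,0],[0,0,0,0,0,0,0],[0,0,0,0,0,0,0]]]}}

```text
time: 8.3
tool_pos: [0.6405, -0.0065, 0.1728]
eef_rot: [0.0, 0.056, 0.998, 0.0]
contact_force: [-0.6, 0.8, -1.5]
grip_width: 0.125
```

The width is about 11–12 mm, so the bar is gripped. The fingertips really sit about 25 mm above the reported TCP, and I'll use that offset from here on. Next is the lift.

Request:
{"api": "jog_arm", "payload": {"targets": [[[0,0,4,0,0,0,0],[0,0,8,0,0,0,0],[0,0,12,0,0,0,0],[0,0,15,0,0,0,0],[0,0,16,0,0,0,0]]], "squeeze": 70}}

```text
time: 8.8
tool_pos: [0.6401, -0.0065, 0.1879]
eef_rot: [-0.0, 0.056, 0.998, 0.0]
contact_force: [4.5, -0.1, -13.5]
grip_width: 0.113
```

Request:
{"api": "jog_arm", "payload": {"targets": [[[0,0,0,0,0,-5,0],[0,0,0,0,0,-10,0],[0,0,0,0,0,-16,0],[0,0,0,0,0,-22,0],[0,0,0,0,0,-28,0]]]}}

```text
time: 9.3
tool_pos: [0.6402, -0.0063, 0.1877]
eef_rot: [-0.0, 0.298, 0.955, 0.0]
contact_force: [5.3, 1.7, -13.6]
grip_width: 0.114
```

Request:
{"api": "jog_arm", "payload": {"targets": [[[0,0,0,0,0,-8,0],[0,0,0,0,0,-16,0],[0,0,0,0,0,-24,0],[0,0,0,0,0,-32,0],[0,0,0,0,0,-40,0]]]}}

```text
time: 9.8
tool_pos: [0.6404, -0.0061, 0.1878]
eef_rot: [-0.0, 0.607, 0.795, 0.0]
contact_force: [5.9, 2.1, -13.3]
grip_width: 0.114
```

Request:
{"api": "jog_arm", "payload": {"targets": [[[0,0,0,0,0,-2,0],[0,0,-1.5,0,0,-2,0],[0,0,-3,0,0,-2,0],[0,0,-4,0,0,-2,0],[0,0,-4,0,0,-2,0]]]}}

```text
time: 10.3
tool_pos: [0.6407, -0.0062, 0.1857]
eef_rot: [0.0, 0.618, 0.786, 0.001]
contact_force: [3.5, 3.5, -5.3]
grip_width: 0.114
```

Request:
{"api": "jog_arm", "payload": {"targets": [[[0,0,0,0,0,0,30],[0,0,0,0,0,0,30],[0,0,0,0,0,0,30],[0,0,15,0,0,0,30],[0,0,55,0,0,0,30]]]}}

```text
time: 10.8
tool_pos: [0.6379, -0.0065, 0.2363]
eef_rot: [-0.004, 0.619, 0.786, -0.002]
contact_force: [0.3, -0.1, -0.2]
grip_width: 0.353
```

Request:
{"api": "jog_arm", "payload": {"targets": [[[-36,3,10,0,0,8,30],[-76,7,10,0,0,16,40],[-116,12,10,0,0,24,45],[-156,17,10,0,0,32,45],[-184,20.5,10,0,0,32,45]]]}}

```text
time: 11.3
tool_pos: [0.4548, 0.014, 0.2514]
eef_rot: [0.001, 0.377, 0.926, 0.0]
contact_force: [0.1, 0.3, 0.3]
grip_width: 0.526
```

Run:
```python
from h import *
s=state(); print(s["tool_pos"],s["contact_force"],s["grip_width"],s["joint_positions"].round(2))
c=camera("scene"); p=proj(c,[.6394,-.0062,.212]); save(c,"s7.png",(260,160,400,280),5)
print(p,proj(c,[.6394,-.0062,.2245]),proj(c,s["tool_pos"]),proj(c,s["tool_pos"]+[0,0,.025]))
```

```text
[0.45476407 0.01400133 0.25136695] [0.07749807 0.26299734 0.27558147] 0.5262323168311334 [-0.13 -0.4   1.93 -0.    1.6  -0.93]
[309.56327365 254.53998444] [309.49951996 250.75139346] [347.8260078  190.29085519] [348.31683493 182.15834482]
```

View pics/s7.png

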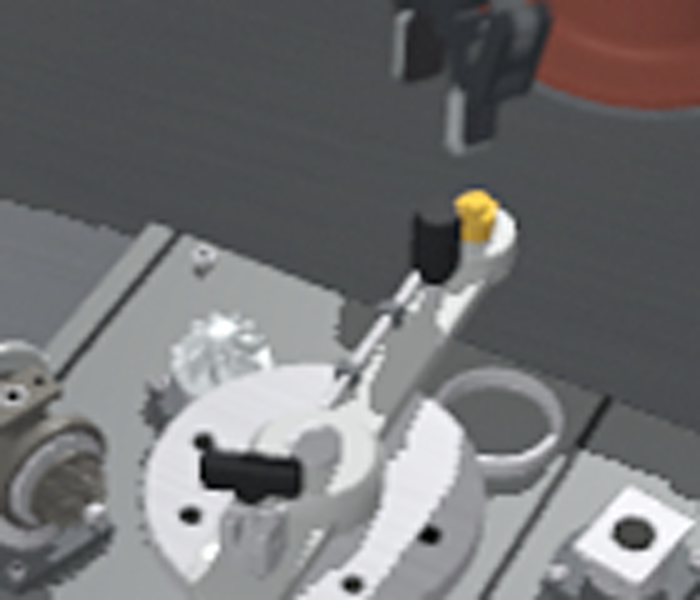

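The bar now stands crosswise and raised (crop about (250,475)), so the plunger is out. The handle is at crop (437,245), with the open fingers above it. Descending to grip.

Request:
{"api": "jog_arm", "payload": {"targets": [[[0,0,-25,0,0,0,48],[0,0,-50,0,0,0,48],[0,0,-70,0,0,0,48],[0,0,-84,0,0,0,48],[0,0,-92,0,0,0,48]]], "squeeze": 20}}

```text
time: 11.85
tool_pos: [0.4564, 0.0138, 0.1573]
eef_rot: [-0.0, 0.378, 0.926, -0.0]
contact_force: [-0.5, -0.5, -0.4]
grip_width: 0.562
```

Request:
{"api": "jog_arm", "payload": {"targets": [[[0,0,0,0,0,0,20],[0,0,0,0,0,0,10],[0,0,0,0,0,0,10],[0,0,0,0,0,0,10],[0,0,0,0,0,0,10]]]}}

```text
time: 12.35
tool_pos: [0.457, 0.0138, 0.1585]
eef_rot: [0.001, 0.378, 0.926, 0.0]
contact_force: [0.1, -0.0, 0.5]
grip_width: 0.281
```

Request:
{"api": "jog_arm", "payload": {"targets": [[[-0.8,-13,0,0,0,0,10],[-0.2,-26.1,0,0,0,0,10],[1.7,-39,0,0,0,0,10],[5.1,-51.7,0,0,0,0,10],[9.7,-63.9,0,0,0,0,10]]], "squeeze": 30}}

```text
time: 12.85
tool_pos: [0.4669, -0.0487, 0.1586]
eef_rot: [0.0, 0.377, 0.926, 0.002]
contact_force: [2.4, 7.5, 0.5]
grip_width: 0.279
```

Request:
{"api": "jog_arm", "payload": {"targets": [[[5.8,-11.7,0,0,0,0,10],[12.9,-22.8,0,0,0,0,10],[21,-33,0,0,0,0,10],[30.2,-42.3,0,0,0,0,10],[40.3,-50.6,0,0,0,0,10]]]}}

```text
time: 13.35
tool_pos: [0.506, -0.1004, 0.1584]
eef_rot: [-0.001, 0.377, 0.926, 0.0]
contact_force: [-5.3, 2.4, 4.7]
grip_width: 0.276
```

Request:
{"api": "jog_arm", "payload": {"targets": [[[10.9,-7.2,0,0,0,0,10],[22.6,-13.2,0,0,0,0,10],[34.7,-18,0,0,0,0,10],[47.4,-21.5,0,0,0,0,10],[60.3,-23.6,0,0,0,0,10]]]}}

```text
time: 13.85
tool_pos: [0.5648, -0.131, 0.1584]
eef_rot: [-0.0, 0.378, 0.926, -0.007]
contact_force: [-9.8, -21.3, 3.1]
grip_width: 0.274
```

Run:
```python
from h import *
s=state(); print(s["tool_pos"],s["contact_force"],s["grip_width"],s["joint_positions"].round(2))
v=s["tool_pos"][:2]-[.5798,.0005]; print(np.hypot(*v),np.degrees(np.arctan2(v[1],v[0]))%360-173.6)
c=camera("scene"); save(c,"s8.png",(230,180,370,300),5)
print(proj(c,[.5865,.0601,.2245]))
```

```text
[ 0.56484013 -0.13097063  0.15838818] [ -9.82602366 -21.28591079   3.08107321] 0.2736061431564171 [-0.35 -0.02  1.76 -0.02  1.4  -1.14]
0.13231902040740667 89.90831132231418
[346.81847017 242.41349822]
```

View pics/s8.png

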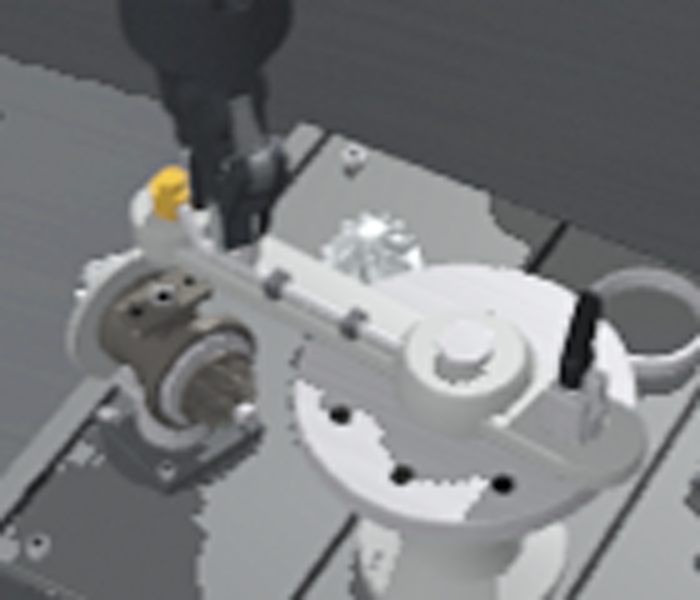

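Run:
```python
from h import *
from scipy.optimize import minimize_scalar
c=camera("scene"); t=camera("top"); save(t,"t8.png",(220,150,420,310),4)
v=[.5798,.0005]; a0=3.0301
P=lambda r,z,th:[v[0]+r*np.cos(a0+th),v[1]+r*np.sin(a0+th),z]
print("chk0",proj(c,P(.17,.178,0)))
for n,px,r,z in(("yellow",(264,218.6),.17,.178),("tee",(346.4,248),-.06,.2145)):
    b=min(np.linspace(1.2,1.72,200),key=lambda th:np.linalg.norm(proj(c,P(r,z,th))-px)); print(n,b,proj(c,P(r,z,b)),proj(c,P(r,z,np.pi/2)))
for n in("top","scene"):
  for k in("tee_bar","thandle","nozzle","handle"):
    for r in search_frame(n,k)[:1]: print(n,k,r)
```

```text
chk0 [354.49142271 201.8319103 ]
yellow 1.484824120603015 [263.27758671 217.78166661] [259.77108362 221.49584512]
tee 1.4743718592964823 [345.35988718 247.13859195] [346.63592327 245.45486299]
top tee_bar {'point': [281.3, 207.5], 'p': 0.56}
top nozzle {'point': [305.0, 219.5], 'p': 0.75}
top handle {'point': [303.8, 223.0], 'p': 0.65}
scene tee_bar {'point': [345.6, 247.7], 'p': 0.56}
scene thandle {'point': [347.4, 246.4], 'p': 0.52}
scene nozzle {'point': [318.8, 248.3], 'p': 0.75}
scene handle {'point': [320.9, 247.9], 'p': 0.95}
```

View pics/t8.png

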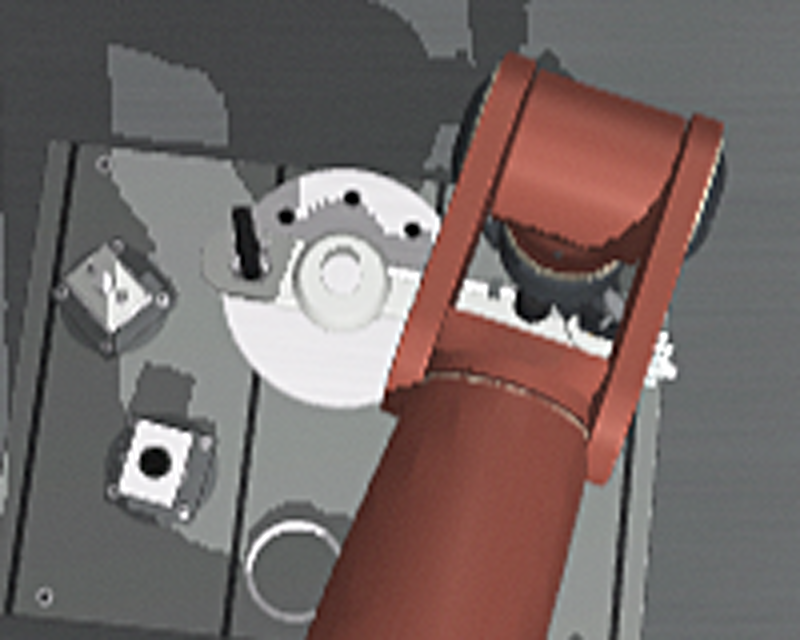

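View 11: the boom is roughly 5° short of the station (tee bar at crop (245,245), with three of the disc's holes showing on the far side). I'll move about 11 mm further and ease the radial load.

Request:
{"api": "jog_arm", "payload": {"targets": [[[2,-3,0,0,0,0,10],[5,-5,0,0,0,0,10],[8,-7,0,0,0,0,10],[11,-8,0,0,0,0,10],[11,-8,0,0,0,0,10]]]}}

```text
time: 14.9
tool_pos: [0.5779, -0.1335, 0.1585]
eef_rot: [0.001, 0.378, 0.926, -0.001]
contact_force: [-1.9, -4.1, 2.7]
grip_width: 0.267
```

```bash
cat >> h.py <<'E'
def yel(im):
    h=cv2.cvtColor(im,cv2.COLOR_RGB2HSV); m=cv2.inRange(h,(18,140,120),(35,255,255)); m[:180]=0; m[300:]=0; m[:,:230]=0; m[:,400:]=0
    y,x=np.nonzero(m); return len(x),np.array([x.mean(),y.mean()]) if len(x) else None
def angle(c,verb=True):
    v=[.5798,.0005]; P=lambda r,z,th:[v[0]+r*np.cos(3.0301+th),v[1]+r*np.sin(3.0301+th),z]
    n0,y0=yel(cv2.imread("pics/scene0.png")[:,:,::-1]); n,y1=yel(c["img"])
    b=y0-proj(c,P(.17,.178,0)); th=np.linspace(1.2,1.72,521)
    e=[np.linalg.norm(proj(c,P(.17,.178,t))+b-y1) for t in th]; k=int(np.argmin(e)); print("yellow",n0,y0,n,y1,"angle",th[k],"err",e[k])
    r=search_frame("scene","tee_bar")
    if r:
        q=np.array(r[0]["point"]); e=[np.linalg.norm(proj(c,P(-.06,.2145,t))+[.4,1]-q) for t in th]; k=int(np.argmin(e)); print("tee",r[0]["p"],q,th[k],e[k])
E
python3 - <<'E'
from h import *
s=state(); print(s["tool_pos"],s["contact_force"]); angle(camera("scene"))
E
```

```text
[ 0.57791661 -0.13345069  0.15846318] [-1.86910688 -4.07223753  2.72533106]
yellow 61 [354.73770492 202.59016393] 57 [259.22807018 222.78947368] angle 1.5859999999999999 err 0.25550460106659173
```

Request:
{"api": "jog_arm", "payload": {"targets": [[[0,0,0,0,0,0,45],[0,0,0,0,0,0,45],[0,0,0,0,0,0,45],[0,0,35,0,0,0,45],[0,0,80,0,0,0,45]]]}}

```text
time: 15.5
tool_pos: [0.5758, -0.131, 0.2346]
eef_rot: [-0.004, 0.378, 0.926, 0.0]
contact_force: [1.1, 0.3, 0.6]
grip_width: 0.528
```

Run:
```python
from h import *
s=state(); print(s["tool_pos"],s["contact_force"],s["grip_width"]); angle(camera("scene"))
```

```text
[ 0.57583973 -0.13098656  0.23459849] [1.08141077 0.27093249 0.63565797] 0.5278504350607942
yellow 61 [354.73770492 202.59016393] 59 [259.33898305 222.69491525] angle 1.584 err 0.23032659050434579
tee 0.57 [345.4 244.8] 1.595 2.2741064427400652
```

Request:
{"api": "jog_arm", "payload": {"targets": [[[2,20,10,0,0,-8,45],[4,55,20,0,0,-16,45],[6,95,26,0,0,-24,40],[8,140,26,0,0,-32,40],[10,180,26,0,0,-40,40]]]}}

```text
time: 16.1
tool_pos: [0.5877, 0.05, 0.2637]
eef_rot: [0.0, 0.674, 0.739, 0.001]
contact_force: [0.4, 0.1, 0.2]
grip_width: 0.466
```

Request:
{"api": "jog_arm", "payload": {"targets": [[[0,6,0,0,0,-8,40],[0,12,0,0,0,-16,40],[0,12,0,0,0,-24,40],[0,12,0,0,0,-32,40],[0,12,0,0,0,-40,40]]]}}

```text
time: 16.6
tool_pos: [0.5876, 0.0605, 0.263]
eef_rot: [-0.0, 0.886, 0.464, 0.0]
contact_force: [0.1, -0.6, 0.2]
grip_width: 0.465
```

Request:
{"api": "jog_arm", "payload": {"targets": [[[0,0,0,0,0,-8,40],[0,0,0,0,0,-16,40],[0,0,0,0,0,-24,40],[0,0,0,0,0,-32,40],[0,0,0,0,0,-41,40]]]}}

```text
time: 17.1
tool_pos: [0.5876, 0.0603, 0.263]
eef_rot: [-0.0, 0.992, 0.128, -0.0]
contact_force: [-0.4, -0.1, 0.0]
grip_width: 0.471
```

Run:
```python
from h import *
s=state(); print(s["tool_pos"],s["contact_force"],s["grip_width"],s["joint_positions"].round(2)); q=s["eef_rot"];print(np.degrees(np.arctan2(q[2]**2-q[1]**2,2*q[1]*q[2])))
angle(camera("scene")); t=camera("top")
for k in("tee_bar","thandle"):
    for n in("top","scene"):
        for r in cut_out(n,k)[:1]: print(k,n,r["p"],r["point"],r["mask"].sum(), ray(t if n=="top" else camera("scene"),r["point"],.2145 if n=="scene" else .2245))
```

```text
[0.58757769 0.06026633 0.26302291] [-0.35997325 -0.14848446  0.01885421] 0.4707163531842055 [-0.02 -0.06  1.63  0.    1.57  1.29]
-75.33086772165142
yellow 61 [354.73770492 202.59016393] 59 [259.33898305 222.69491525] angle 1.584 err 0.23032659050434579
tee 0.54 [149.  237.6] 1.2 192.51366835660946
tee_bar top 0.62 [282.2, 210.4] 82 [0.59068231 0.0556854  0.2245    ]
tee_bar scene 0.57 [346.1, 245.8] 101 [0.58787519 0.05937906 0.2145    ]
thandle top 0.58 [468.1, 203.9] 738 [ 0.60337596 -0.41123077  0.2245    ]
thandle scene 0.57 [347.8, 244.5] 90 [0.58285824 0.06155166 0.2145    ]
```

Request:
{"api": "jog_arm", "payload": {"targets": [[[0,0,-25,0,0,0,40],[0,0,-50,0,0,0,40],[0,0,-66,0,0,0,40],[0,0,-76,0,0,0,40],[0,0,-79,0,0,0,40]]], "squeeze": 40}}

```text
time: 18.05
tool_pos: [0.5871, 0.0598, 0.1833]
eef_rot: [-0.0, 0.991, 0.131, -0.001]
contact_force: [-0.9, 0.7, 0.1]
grip_width: 0.466
```

Request:
{"api": "jog_arm", "payload": {"targets": [[[0,0,0,0,0,0,0],[0,0,0,0,0,0,0],[0,0,0,0,0,0,0],[0,0,0,0,0,0,0],[0,0,0,0,0,0,0]]]}}

```text
time: 18.55
tool_pos: [0.5885, 0.0599, 0.186]
eef_rot: [0.0, 0.991, 0.131, 0.001]
contact_force: [-0.7, -0.3, 3.2]
grip_width: 0.124
```

Run:
```python
from h import *
s=state(); print(s["tool_pos"],s["contact_force"],s["torque"],s["grip_width"]); angle(camera("scene"))
```

```text
[0.58845281 0.05986207 0.18603088] [-0.65830645 -0.25522307  3.17712569] [0.05423218 0.09227064 0.03771573] 0.12435951695227729
yellow 61 [354.73770492 202.59016393] 60 [259.28333333 222.73333333] angle 1.585 err 0.24823102685359802
tee 0.64 [347.2 246.8] 1.5619999999999998 0.3297328701102081
```

Gripped at the bar's width. Next: lift about 3 mm and twist back +70°, holding the position.

Request:
{"api": "jog_arm", "payload": {"targets": [[[0,0,1.5,0,0,0,0],[0,0,3,0,0,0,0],[0,0,4,0,0,5,0],[0,0,4,0,0,12,0],[0,0,4,0,0,20,0]]], "squeeze": 70}}

```text
time: 19.15
tool_pos: [0.5869, 0.0601, 0.1864]
eef_rot: [-0.001, 0.953, 0.303, -0.001]
contact_force: [2.6, 1.7, -4.5]
grip_width: 0.117
```

Request:
{"api": "jog_arm", "payload": {"targets": [[[0,0,0,0,0,8,0],[0,0,0,0,0,16,0],[0,0,0,0,0,24,0],[0,0,0,0,0,32,0],[0,0,0,0,0,40,0]]]}}

```text
time: 19.65
tool_pos: [0.5862, 0.0604, 0.1847]
eef_rot: [-0.002, 0.792, 0.611, -0.001]
contact_force: [3.6, 2.3, -11.4]
grip_width: 0.117
```

Request:
{"api": "jog_arm", "payload": {"targets": [[[0,0,0,0,0,5,0],[0,0,0,0,0,9.5,0],[0,0,0,0,0,9.5,0],[0,0,0,0,0,9.5,0],[0,0,0,0,0,9.5,0]]]}}

```text
time: 20.15
tool_pos: [0.586, 0.0603, 0.1863]
eef_rot: [-0.002, 0.741, 0.672, -0.002]
contact_force: [-0.1, 3.0, -11.8]
grip_width: 0.111
```

Run:
```python
from h import *
s=state(); print(s["tool_pos"],s["contact_force"],s["torque"],s["grip_width"]);q=s["eef_rot"];print(np.degrees(np.arctan2(q[2]**2-q[1]**2,2*q[1]*q[2]))); angle(camera("scene"))
```

```text
[0.58598463 0.06032284 0.18629409] [ -0.08468459   2.97945449 -11.80992604] [ 0.61253552 -0.07978428 -0.01551018] 0.11066625910282621
-5.559457064537839
yellow 61 [354.73770492 202.59016393] 59 [258.23728814 224.06779661] angle 1.6139999999999999 err 0.21801373442369776
tee 0.16 [350.2 251.8] 1.4769999999999999 5.754603846491201
```

Request:
{"api": "jog_arm", "payload": {"targets": [[[1,0,0,0,0,0,0],[2,0,0,0,0,0,0],[2.7,0,0,0,0,0,0],[2.7,0,0,0,0,0,0],[2.7,0,0,0,0,0,0]]]}}

```text
time: 20.75
tool_pos: [0.5892, 0.06, 0.1877]
eef_rot: [-0.001, 0.74, 0.672, -0.001]
contact_force: [-3.3, 4.2, -13.4]
grip_width: 0.117
```

Run:
```python
from h import *
s=state(); print(s["tool_pos"],s["contact_force"]); angle(camera("scene"))
```

```text
[0.58921461 0.06000891 0.18774396] [ -3.26459751   4.2444074  -13.40065089]
yellow 61 [354.73770492 202.59016393] 58 [260.03448276 222.        ] angle 1.567 err 0.1549983434653186
tee 0.63 [354.4 248.9] 1.639 7.561376048497996
```

Back at 1.567. Lowering the plunger while still holding it.

Request:
{"api": "jog_arm", "payload": {"targets": [[[0,0,-3,0,0,0,0],[0,0,-6,0,0,0,0],[0,0,-9,0,0,0,0],[0,0,-12,0,0,0,0],[0,0,-14,0,0,0,0]]]}}

```text
time: 21.35
tool_pos: [0.5905, 0.0599, 0.1758]
eef_rot: [0.0, 0.74, 0.672, 0.0]
contact_force: [-7.2, 3.6, -4.6]
grip_width: 0.114
```

Request:
{"api": "jog_arm", "payload": {"targets": [[[0,0,-1,0,0,0,0],[0,0,-2,0,0,0,0],[0,0,-2,0,0,0,40],[0,0,-2,0,0,0,40],[0,0,-2,0,0,0,40]]]}}

```text
time: 21.85
tool_pos: [0.593, 0.059, 0.1761]
eef_rot: [0.003, 0.74, 0.672, 0.002]
contact_force: [-0.3, 0.3, 0.1]
grip_width: 0.467
```

Request:
{"api": "jog_arm", "payload": {"targets": [[[0,0,0,0,0,0,40],[0,0,10,0,0,0,40],[0,0,40,0,0,0,40],[0,0,80,0,0,0,40],[0,0,110,0,0,0,40]]]}}

```text
time: 22.35
tool_pos: [0.5911, 0.0597, 0.2862]
eef_rot: [0.001, 0.74, 0.672, 0.001]
contact_force: [-0.1, 0.2, 0.9]
grip_width: 0.468
```

Request:
{"api": "jog_arm", "payload": {"targets": [[[-20,40,0,0,0,0,40],[-40,80,0,0,0,0,40],[-60,120,0,0,0,0,40],[-80,160,0,0,0,0,40],[-100,200,0,0,0,0,40]]]}}

```text
time: 22.85
tool_pos: [0.4898, 0.2612, 0.284]
eef_rot: [0.001, 0.74, 0.672, 0.001]
contact_force: [1.1, 0.3, 0.3]
grip_width: 0.466
```

Run:
```python
from h import *
s=state(); print(s["tool_pos"],s["contact_force"]); c=camera("scene"); angle(c); t=camera("top")
for k in("tee_bar","thandle"):
    for n,cc in(("top",t),("scene",c)):
        for r in cut_out(n,k)[:1]: print(k,n,r["p"],r["point"],ray(cc,r["point"],.202 if n=="scene" else .212))
print([proj(c,[.5865,.0601,z]).round(1) for z in(.202,.2145)])
a=cv2.resize(c["img"][:,:,::-1][190:290,240:370],None,fx=4,fy=4,interpolation=cv2.INTER_CUBIC)
b=cv2.resize(t["img"][:,:,::-1][170:270,260:330],None,fx=4,fy=4,interpolation=cv2.INTER_CUBIC)
cv2.imwrite("pics/end.png",np.hstack([a,b]))
```

```text
[0.4898374  0.26119057 0.28398693] [1.10582661 0.29720779 0.3220386 ]
yellow 61 [354.73770492 202.59016393] 55 [260.78181818 221.23636364] angle 1.549 err 0.10312423978533071
tee 0.69 [348.  250.5] 1.4609999999999999 3.2385652608908173
tee_bar top 0.7 [311.1, 222.8] [ 0.56115342 -0.0160214   0.212     ]
tee_bar scene 0.68 [345.7, 254.6] [0.6019017  0.06406641 0.202     ]
thandle top 0.67 [315.5, 224.0] [ 0.55796961 -0.02703057  0.212     ]
thandle scene 0.45 [347.1, 248.3] [0.58336505 0.06067903 0.202     ]
[array([346.4, 249.2]), array([346.6, 245.5])]
```

View pics/end.png

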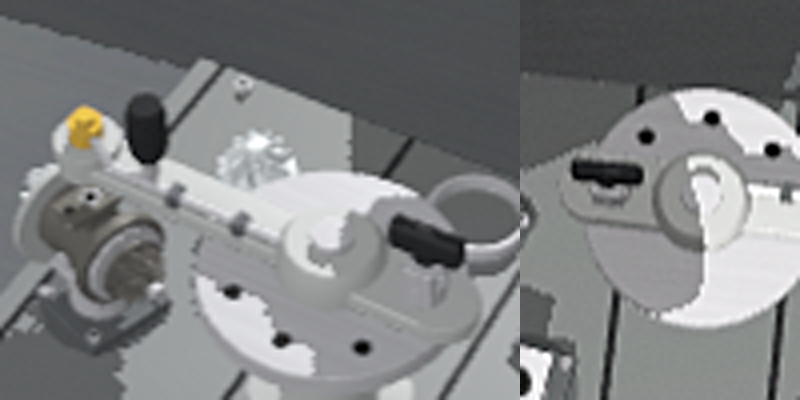

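View 12: the bar lies along the boom (scene crop (427,240)) and the nozzle is over the core flange. I'll measure the bar's height numerically, since whether the pin is home is the critical point.

Run:
```python
from h import *
C={n:camera(n) for n in("top","scene")}
old={n:cv2.imread(f"pics/{n}0.png")[:,:,::-1] for n in C}
v=[.5798,.0005]; P=lambda r,z,th:np.array([v[0]+r*np.cos(3.0301+th),v[1]+r*np.sin(3.0301+th),z])
def bar(im,x,y,w=9):
    g=im.max(2).astype(int); m=(g<60).astype(np.uint8); n,l,st,ce=cv2.connectedComponentsWithStats(m)
    k=min(range(1,n),key=lambda i:np.hypot(*(ce[i]-[x,y])) if st[i,4]>25 else 1e9); return ce[k],st[k]
for n in C:
    b0,s0=bar(old[n],*proj(C[n],P(-.06,.202,0))); b1,s1=bar(C[n]["img"],*proj(C[n],P(-.06,.202,1.56)))
    print(n,"old",b0,s0,"now",b1,s1)
    bias=b0-proj(C[n],P(-.06,.202,0)); print("bias",bias)
    for th in(1.549,1.571):
        for z in(.202,.212): print(th,z,"pred",proj(C[n],P(-.06,z,th))+bias)
```

```text
top old [307.16455696 192.29113924] [305 184   6  18  79] now [281.26136364 212.78409091] [273 210  18   7  88]
bias [ 0.18199952 -1.51332133]
1.549 0.202 pred [281.25016181 212.16224369]
1.549 0.212 pred [280.99013564 211.22723327]
1.571 0.202 pred [281.18557943 212.66549339]
1.571 0.212 pred [280.92497127 211.73443145]
scene old [309.49411765 259.56470588] [304 250  12  18  85] now [346.26845638 250.55704698] [337 244  19  13 149]
bias [-0.12482538  2.02748117]
1.549 0.202 pred [346.00089342 251.62025012]
1.549 0.212 pred [346.19413188 248.62544668]
1.571 0.202 pred [346.26953255 251.22906455]
1.571 0.212 pred [346.46442079 248.2337542 ]
```

The images favour home (residual about 1 px, against 2–3 px for riding on the disc). I'll confirm by touch: with the bar home, the shut fingers met its top at a reading of about 0.187.

Request:
{"api": "jog_arm", "payload": {"targets": [[[20,-40,0,0,0,0,0],[40,-80,0,0,0,0,0],[60,-120,0,0,0,0,0],[80,-160,0,0,0,0,0],[98,-200,0,0,0,0,0]]]}}

```text
time: 23.8
tool_pos: [0.5892, 0.0569, 0.2826]
eef_rot: [0.0, 0.741, 0.672, 0.0]
contact_force: [0.1, 0.7, -0.7]
grip_width: -0.003
```

Request:
{"api": "jog_arm", "payload": {"targets": [[[0,0,-30,0,0,0,0],[0,0,-60,0,0,0,0],[0,0,-80,0,0,0,0],[0,0,-90,0,0,0,0],[0,0,-92,0,0,0,0]]]}}

```text
time: 24.3
tool_pos: [0.5877, 0.0591, 0.189]
eef_rot: [-0.001, 0.741, 0.672, -0.001]
contact_force: [0.3, -0.2, -0.3]
grip_width: 0.002
```

Request:
{"api": "jog_arm", "payload": {"targets": [[[0,0,-1,0,0,0,0],[0,0,-2,0,0,0,0],[0,0,-3,0,0,0,0],[0,0,-4,0,0,0,0],[0,0,-4,0,0,0,0]]]}}

```text
time: 24.8
tool_pos: [0.5885, 0.0599, 0.1869]
eef_rot: [0.0, 0.74, 0.672, 0.0]
contact_force: [-0.8, 0.1, -0.5]
grip_width: -0.001
```

Request:
{"api": "jog_arm", "payload": {"targets": [[[0,0,-1,0,0,0,0],[0,0,-2,0,0,0,0],[0,0,-3,0,0,0,0],[0,0,-4,0,0,0,0],[0,0,-4,0,0,0,0]]]}}

```text
time: 25.3
tool_pos: [0.5891, 0.0599, 0.1852]
eef_rot: [0.001, 0.74, 0.672, 0.001]
contact_force: [-3.6, -0.3, 8.1]
grip_width: 0.002
```

Request:
{"api": "jog_arm", "payload": {"targets": [[[0,0,20,0,0,0,0],[0,0,50,0,0,0,0],[0,0,90,0,0,0,0],[-15,30,110,0,0,0,0],[-30,70,110,0,0,0,0]]]}}

```text
time: 25.8
tool_pos: [0.5603, 0.1295, 0.2976]
eef_rot: [0.002, 0.741, 0.671, 0.003]
contact_force: [0.4, 0.6, -0.1]
grip_width: -0.003
```

Request:
{"api": "jog_arm", "payload": {"targets": [[[-15,40,0,0,0,0,0],[-30,80,0,0,0,0,0],[-40,110,0,0,0,0,0],[-40,110,0,0,0,0,0],[-40,110,0,0,0,0,0]]]}}

```text
time: 26.3
tool_pos: [0.5182, 0.2401, 0.2924]
eef_rot: [0.0, 0.74, 0.673, -0.0]
contact_force: [0.2, -0.4, 0.9]
grip_width: 0.001
```

Run:
```python
from h import *
s=state(); print(s["time"],s["tool_pos"],s["contact_force"]); c=camera("scene"); angle(c)
for k in("vband","wheel"):
    for r in search_frame("scene",k)[:1]: print(k,r)
print(job_done())
```

```text
26.3 [0.51819913 0.24009393 0.29241093] [ 0.16849542 -0.43493495  0.93486091]
yellow 61 [354.73770492 202.59016393] 55 [260.78181818 221.23636364] angle 1.549 err 0.10312423978533071
tee 0.66 [346.5 249.2] 1.46 1.253687676201683
vband {'point': [366.6, 247.5], 'p': 0.51}
wheel {'point': [299.4, 227.5], 'p': 0.6}
the job is handed in; nothing more can be done
None
```

The boom is swung round to the core's station (+1.571 rad) and locked there. I handed the job in at 26.3 s with the arm clear of everything.

I lifted the T handle, twisted it about −70° and let it rest out. Then I swung the boom by its handle, twisted the T handle back and lowered it until the pin dropped.

**Last checks**
- **Pin home:** shut fingers met the bar's top at the same reading as when it was parked (about 0.185–0.187). A pin riding on the disc would have stood about 10 mm higher. In the picture the bar lies along the boom.
- **Boom angle:** the yellow fitting over the nozzle gives 1.549 rad, against 1.571 nominal. That is about the pin's 0.02 rad play plus measuring error.
- **Nozzle:** in the last picture it stands over the core's flange.
- **Loose parts:** by eye, the clamp ring and the wheel are where they were. The other loose parts and the core were not measured again, but I never moved low near them.

**What disagreed**
- **Fingertip height:** the fingertips turned out to be about 25 mm higher than the stated TCP. My first close on the bar therefore shut above it, and one light touch on it (about 13 N) confirmed the offset.
- **Swing:** there was about 21 N of sideways load at the handle near the end, because the boom pulled my path off its circle. I eased it off before letting go.
- **T handle angle:** the trained network's position for the T handle gave an angle of 1.46 rad at the end. I put this down to using the raised height for the bar. It was not used.

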